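# Match the comb attachments to the docked clippers

## Task

Three comb attachments that look the same have been mixed up: one belongs to each of the two clippers standing in the charging dock and one belongs to neither. Try them on the blades, mouth down, and leave on each clipper the comb that slides fully home on it; put the one that fits neither in the steel tray. Leave the razor case, scissors and red trimmer where they lie.

Things in the scene. Friction and masses are not known exactly. Their poses are not given: they have to be found in the camera images.
- comb_a: One of three black comb attachments, alike outside: 58 (y) x 22 (x) x 45 mm high, teeth up, standing on its open mouth. Origin: centre of the mouth (underside). Hidden centred pocket 20 mm deep, same after a half turn; one comb each has 51.6 x 9.6, 44.6 x 15.6, 44.6 x 9.6 mm (y by x), unmarked. 30 g; grip the flat faces across the 22 mm.
- comb_b: One of three black comb attachments, alike outside: 58 (y) x 22 (x) x 45 mm high, teeth up, standing on its open mouth. Origin: centre of the mouth (underside). Hidden centred pocket 20 mm deep, same after a half turn; one comb each has 51.6 x 9.6, 44.6 x 15.6, 44.6 x 9.6 mm (y by x), unmarked. 30 g; grip the flat faces across the 22 mm.
- comb_c: One of three black comb attachments, alike outside: 58 (y) x 22 (x) x 45 mm high, teeth up, standing on its open mouth. Origin: centre of the mouth (underside). Hidden centred pocket 20 mm deep, same after a half turn; one comb each has 51.6 x 9.6, 44.6 x 15.6, 44.6 x 9.6 mm (y by x), unmarked. 30 g; grip the flat faces across the 22 mm.
- home_left (a point): Where the centre of a comb's underside is when fully home on the left (+y) clipper: centre of the flat shoulder below the blade, axes as the dock's. The blade rises 18.5 mm above it, width along y, tip edges rounded 4 mm; it may stand 1 mm and 0.02 rad off, as clippers have play in the dock. A comb that does not fit stops on the tip, 17 to 19 mm above home.
- home_right (a point): Where the centre of a comb's underside is when fully home on the right (-y) clipper: centre of the flat shoulder below the blade, axes as the dock's. The blade rises 18.5 mm above it, width along y, tip edges rounded 4 mm; it may stand 1 mm and 0.02 rad off, as clippers have play in the dock. A comb that does not fit stops on the tip, 17 to 19 mm above home.
- dock: Fixed grey twin charging dock, 96 (x) x 206 (y) x 58 mm high, front to -x. Origin: centre of underside. Two upright clippers stand in it 60 mm left (+y) and right (-y), blade tips 195.5 mm above the worktop. One blade is 50 mm wide (y), 8 thick (x), the other 43 by 14; which stands where changes. Each takes only its own comb, with 1.6 mm clearance.
- tray: Stainless steel tray, 110 mm (x) x 150 mm (y), walls 3 mm thick and 20 mm high, floor 3 mm, fixed. Origin: centre of its underside.
- razor_case: Bystander: grey razor case lying flat, 42 x 120 x 24 mm. Origin: centre of its underside.
- scissors: Bystander: barber's scissors lying flat, 84 x 157 x 9 mm. Origin: centre of its underside.
- trimmer_red: Bystander: small red trimmer lying, 25 x 100 x 21 mm. Origin: centre of its underside.
Mind the look-alikes: they are no part of the job. What is shaped like the comb_a but yellow is not meant.

How it is judged:
By the outcome, as a careful person would: the job done as asked, in the order asked, and still so for the second after the job is handed in, with the robot touching nothing.
It also fails if it takes over 72 s, if anything falls off the work surface, if the arm or the gripper's body presses on something with over 40 N, if the wrist force passes 120 N, or if a joint passes its speed limit or range.

## Robot

A 7-joint arm with a two-finger parallel gripper is mounted at the origin on a cart in front of the work surface, level with it; the furniture and walls round the work are solid. World frame = base frame: x ahead of the robot, y to its left, z up, the work surface at z = 0. Lengths are in mm, angles in rad, forces in N, time in s.
With the tool pointing down it reaches from about 425 to 1025 mm from the base axis. Payload 9.4 kg.
Tool frame: the origin (TCP) lies midway between the tips of the shut fingers; the grasp point (between the pads) lies 19 mm behind it; x points along the fingers, y is the direction in which the jaws open and shut, and the axes are right-handed (so a half turn about x gives the same grasp; the last joint's range is limited). The gripper opens to 93 mm and grips with 3 to 60 N. Pads are 15 mm wide; open, the fingers measure 128 mm over their backs; the gripper's body (75 mm by 188 mm) begins 65 mm behind the grasp point.
Start: joints at [-1.269, 0.599, -0.003, 1.599, 0.002, 0.943, -0.08], TCP at [268.114, 673.602, 218.618] pointing down, gripper open.
Joint ranges: [-2.57, 2.57], [-0.35, 1.97], [-1.29, 1.29], [0.11, 2.56], [-1.05, 4.19], [0.11, 1.86], [-2.63, 2.63]. Speed limits (rad/s): [2.22, 2.22, 3.01, 3.01, 3.14, 3.14, 3.14].

## Interface

Orientations are given as a 3x3 rotation matrix whose columns are the frame's x, y, z axes.
In Python, from rig import r gives the robot as it stands.
- The arm moves only by the tool arm_command, never from a script. Its argument "moves" is a list of rows, each a list of 3 entries, a list of its own where there are three numbers: the turn, a rotation vector about the tool's x, y, z in degrees, then the shift along the tool's x, y, z in mm, then the finger opening in mm, from 0 to 93. A call has 1 to 8 rows; each row is the pose to reach, as a shift and turn from the pose measured when the call began, along the tool's axes at that moment; what a row does not reach only later rows make up. A row lasts 1/10 s, in which the tool goes at most 50 mm and 8.59 degrees, less where a joint would pass 70% of its speed; a pose out of reach is approached as far as the arm can. A call with a gripper value outside its range is refused whole. The fingers move at their own pace and stop on an object; "force" is the grip in N (left out, the last holds). Time passes only in rows, so rows that repeat a pose let the fingers close. It gives the time, the measured TCP pose, the force and the opening at its end, in the units of the state.
- r.observe(): the state, without advancing time (a new reading comes with each control period).
- r.snapshot(name): name is "scene" or "top"; returns (picture, depth): 384x512x3 uint8, red, green, blue; 384x512 float32, mm along the optical axis (not along the pixel's ray), 0 where there is no reading.
- r.calibration(name): a dict with "mtx" (3x3 intrinsics, pixels), "pose" (4x4, takes a point from camera to world coordinates). Camera axes: x right, y up, looking along -z (the intrinsics and any distortion apply to the point x, -y, -z); pixel columns grow to the right and rows downward; lengths in mm; the calibration is good to about 2 mm. A picture is of the moment at which its call begins. calibration takes no time and is no camera call.
- r.finish_job(): hands the job in, once; it reports no verdict.
The state is a dict: "t": time; "q": joint angles; "dq": joint speeds; "tau": joint torques, N m; "eef_pos": TCP position; "tcp_rot": TCP orientation; "contact_force": force on the tool from outside, world axes, zero at the start; "torque": the same for the moment, N m; "opening": finger opening in mm.
Only numpy, scipy, OpenCV 4.12 (cv2) and the standard library are available. Lean on these libraries where they do the work, as an engineer would, in place of code of your own. Each camera call takes 0.05 s, during which the arm holds its last target. There are 200 camera calls.

## Working session

There is one attempt and no reset: what is moved stays moved. The work goes in short steps, Python scripts to look and compute and a tool call to move; the robot and the scene stay as the last step left them, time stands still between calls to the robot, and variables do not carry over. Pictures are saved under pics/ and viewed, on a budget of 10 in all, crops included, one or two more only if the job needs it, and the job is handed in when it is done.

Besides the shell and the picture viewer there is one more tool, called after ">>>" by a JSON object that holds its "name" and its "arguments", one argument or row to a line. arm_command: Moves the arm, as the interface text tells. Its arguments: {"type":"object","properties":{"moves":{"type":"array","items":{"type":"array"}},"force":{"type":"number"}},"required":["moves"]}

```bash
ls; mkdir -p pics; python3 - <<'E'
from rig import r
import cv2,numpy as np
s=r.observe();print({k:np.round(v,3).tolist() for k,v in s.items()})
for n in("scene","top"):
    p,d=r.snapshot(n);np.savez(f"pics/{n}0.npz",p=p,d=d);cv2.imwrite(f"pics/{n}0.png",p[:,:,::-1])
    c=r.calibration(n);print(n,np.round(c["mtx"],2).tolist(),np.round(c["pose"],3).tolist(),[k for k in c],(d>0).mean())
a=cv2.imread("pics/scene0.png");b=cv2.imread("pics/top0.png")
E
```

```text
pics
{'t': 0.0, 'q': [-1.269, 0.6, -0.003, 1.6, 0.002, 0.943, -0.08], 'dq': [0.001, -0.001, -0.001, -0.0, -0.001, -0.001, 0.0], 'tau': [-0.001, -76.506, 1.497, -25.234, -0.052, 0.017, 0.0], 'eef_pos': [267.947, 673.147, 217.763], 'tcp_rot': [[-0.0, 0.37, 0.929], [-0.001, 0.929, -0.37], [-1.0, -0.002, 0.0]], 'contact_force': [-0.803, -0.387, 0.329], 'torque': [-0.041, 0.017, -0.071], 'opening': 92.913}
scene [[381.23, 0.0, 252.44], [0.0, 381.23, 191.23], [0.0, 0.0, 1.0]] [[0.809, 0.335, -0.484, 46.093], [-0.588, 0.443, -0.677, -675.259], [-0.012, 0.832, 0.555, 691.247], [0.0, 0.0, 0.0, 1.0]] ['mtx', 'pose'] 0.996124267578125
top [[383.83, 0.0, 260.57], [0.0, 383.83, 186.2], [0.0, 0.0, 1.0]] [[0.028, 0.997, -0.073, 476.97], [-0.999, 0.029, 0.013, -8.969], [0.015, 0.073, 0.997, 1207.069], [0.0, 0.0, 0.0, 1.0]] ['mtx', 'pose'] 0.9961293538411459
```

View pics/scene0.png

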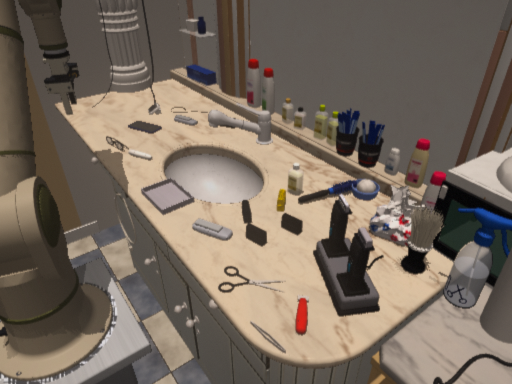

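View pics/top0.png

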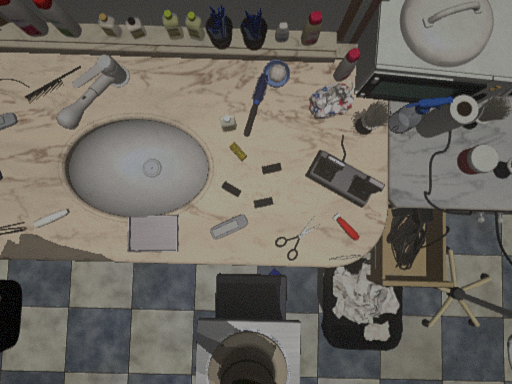

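The scene view shows the combs at about (256,233), (291,223) and (246,211), the yellow decoy at (282,200), the dock near (345,265) and the tray at (167,195). In the top view the combs are at (231,188), (272,168) and (263,202), the dock at (345,178) and the tray at (153,232).

```bash
cat > h.py <<'E'
import numpy as np,cv2
from rig import r
def rays(n,uv):
    c=r.calibration(n);K=c["mtx"];P=np.array(c["pose"])
    uv=np.atleast_2d(uv).astype(float)
    d=np.c_[(uv[:,0]-K[0,2])/K[0,0],-(uv[:,1]-K[1,2])/K[1,1],-np.ones(len(uv))]
    return P[:3,3],d@P[:3,:3].T
def onplane(n,uv,z):
    o,d=rays(n,uv);return o+d*((z-o[2])/d[:,2])[:,None]
def cloud(n,dep):
    v,u=np.mgrid[:dep.shape[0],:dep.shape[1]]
    o,d=rays(n,np.c_[u.ravel(),v.ravel()]);return (o+d*dep.reshape(-1,1)).reshape(*dep.shape,3)
def blobs(n,p,box,thr=60,amin=25):
    g=p.max(2);m=np.zeros(g.shape,np.uint8);x0,y0,x1,y1=box
    m[y0:y1,x0:x1]=(g[y0:y1,x0:x1]<thr)*255
    cs,_=cv2.findContours(m,cv2.RETR_EXTERNAL,cv2.CHAIN_APPROX_NONE)
    return m,[c for c in cs if cv2.contourArea(c)>amin]
E
python3 - <<'E'
from h import *
T=np.load("pics/top0.npz");S=np.load("pics/scene0.npz")
for n,f,box in(("top",T,(215,140,300,215)),("scene",S,(235,190,310,250))):
    C=cloud(n,f["d"]);m,bs=blobs(n,f["p"],box)
    for b in bs:
        mm=np.zeros_like(m);cv2.drawContours(mm,[b],-1,255,-1)
        q=C[mm>0];hi=q[:,2]>np.percentile(q[:,2],90)-8
        h=np.percentile(q[:,2],80)
        rc=cv2.minAreaRect(onplane(n,b[:,0,:],h)[:,:2].astype(np.float32))
        print(n,b[:,0].mean(0).round(1),len(q),"z",np.percentile(q[:,2],[5,50,80,95]).round(1),"top mean",q[hi].mean(0).round(1),np.round(rc[0],1),np.round(rc[1],1),round(rc[2],1))
C=cloud("top",T["d"])
print(np.round(C[150:206:4,305:386:5,2]).astype(int))
print("tray");print(np.round(C[210:255:4,124:184:5,2]).astype(int))
print("table z",np.median(C[210:225,260:275,2]),np.median(C[150:160,280:300,2]))
for n,f,bx in(("top",T,(200,130,400,270)),("scene",S,(230,180,400,330))):
    p=f["p"][bx[1]:bx[3],bx[0]:bx[2]]
    cv2.imwrite(f"pics/{n}c.png",cv2.resize(p[:,:,::-1],None,fx=4,fy=4,interpolation=cv2.INTER_CUBIC)[:600,:800])
E
```

```text
top [263.4 202.1] 100 z [21.7 36.6 45.  47.5] top mean [514.4 -34.1  44.3] [514.2 -33.1] [17.8 52.3] 12.9
top [231.  188.7] 106 z [21.8 37.8 43.7 45.7] top mean [553.2  66.6  42.9] [552.4  65.2] [55.2 17.2] 60.7
top [271.2 168. ] 112 z [22.  37.3 43.7 47. ] top mean [617.7 -56.   65.3] [618.8 -55.1] [19.7 54.1] 15.0
scene [255.8 234.3] 260 z [ 9.  28.5 39.7 43.5] top mean [505.8 -43.9  46.5] [500.6 -49.3] [44.4 80.9] 11.3
scene [291.1 223.5] 257 z [ 8.2 27.1 39.  42.9] top mean [617.5 -59.5  39.3] [605.2 -70.9] [50.1 77.8] 13.6
scene [245.9 211.2] 127 z [ 9.3 36.8 42.4 43.7] top mean [548.   62.5  41.2] [536.5  44.3] [100.8  18.2] 58.7
scene [304.4 198.5] 52 z [ 9.8 17.3 20.5 22. ] top mean [738.4  16.6  18.3] [734.4  12.3] [22.3 45.2] 81.7
[[ -2   1   3   9  -2   2   1  -1  -3  -2   2  -1   1  -1   3  -4   3]
 [ -3   2   1  45  48  -3   7  -2  12   0  -2   2   2   1  -1  -2   1]
 [ -1   0  10  46  51 193 175   3   3  -3   0   1  -2   3  -3   0  -1]
 [  0   3  42  61 162 179 193 196   2   0   3   0   0  -2  -1   2   4]
 [ -1   8  48  52 158 177 179 187  45  45   3  -2   2   1   1   1
[... 753 characters left out ...]
07   -4    2    4   -1]
 [   3   19    3    4    4    2    5   10    5    2    2    3]
 [  -2   14    5    7    3   10    8    4    1    5    7    1]
 [   1   15    1    4    4    4    2    1    5    4    0    7]
 [  -4   17    8    5   -1    4    3    3    7    4    7    0]
 [   1   12    2    5    1    2    2    3    5    6    5    2]
 [   4   16    3    6    5    2    3    8   -1   -1   -2    1]
 [  -3   12    3    5    1    1    2    6    4    2    3    5]
 [  -2   11    3    3    2    4 1207    4    2    0    2    4]
 [   0   15    2    0    4   -1    3    4    3    3    2    1]
 [   1    1   -3    2   -1    0   -3   -3   -1   -1   -1    2]]
table z 0.43692192102412264 0.315838267991694
```

View pics/topc.png

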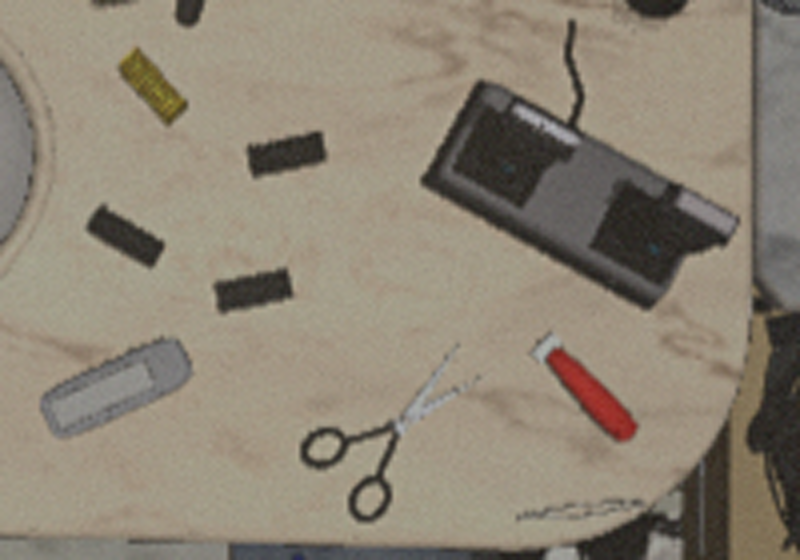

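View pics/scenec.png

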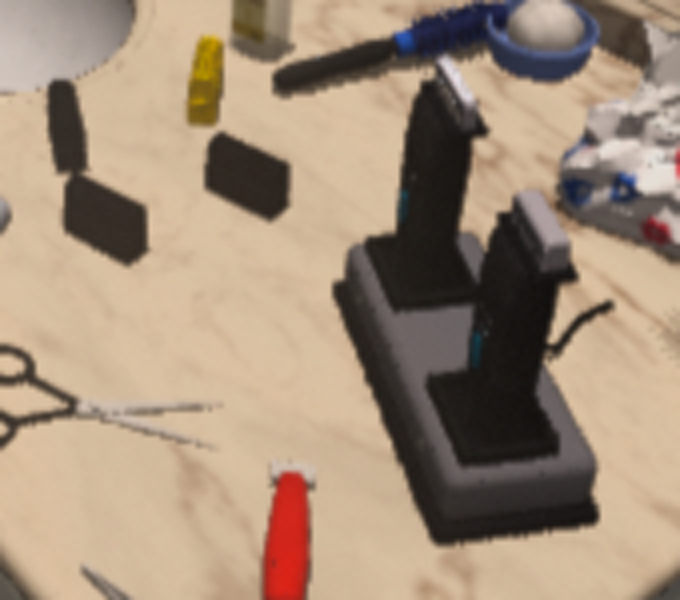

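The top crop shows the left blade as a thin light strip near (545,122), and the right one thicker near (706,215). The scene crop agrees: thin at (457,88), thick at (543,225). So left is the 50x8 blade and right the 43x14. Next I measure the blades, dock and tray.

```bash
cat >> h.py <<'E'
def go(x,y,z,yaw):
    "relative move (tool axes) to a tool-down pose, jaws along yaw deg (mod 180)"
    s=r.observe();R=np.array(s["tcp_rot"]);p=np.array(s["eef_pos"])
    from scipy.spatial.transform import Rotation as Q
    cur=np.degrees(np.arctan2(R[1,1],R[0,1]));yaw=cur+(yaw-cur+90)%180-90
    a=np.radians(yaw);c,t=np.cos(a),np.sin(a)
    Rt=np.array([[0,c,t],[0,t,-c],[-1,0,0]])
    print("turn",np.degrees(Q.from_matrix(R.T@Rt).as_rotvec()).round(2).tolist(),"shift",(R.T@(np.array([x,y,z])-p)).round(1).tolist(),"t",round(s["t"],2))
def blade(n,p,box,zt=195.5):
    "light tip pixels -> rect on the tip plane"
    x0,y0,x1,y1=box;g=p.min(2).astype(int);sub=g[y0:y1,x0:x1]
    return sub
E
python3 - <<'E'
from h import *
T=np.load("pics/top0.npz");S=np.load("pics/scene0.npz")
def rect(P):
    rc=cv2.minAreaRect(P.astype(np.float32));return np.round(rc[0],1),np.round(rc[1],1),round(rc[2],1)
for nm,n,f,box in(("L","top",T,(322,150,346,170)),("L","scene",S,(335,192,355,216)),("R","top",T,(364,172,388,194)),("R","scene",S,(354,224,375,254))):
    x0,y0,x1,y1=box;g=f["p"].min(2);C=cloud(n,f["d"])
    m=np.zeros(g.shape,bool);m[y0:y1,x0:x1]=g[y0:y1,x0:x1]>95
    m&=C[:,:,2]>165
    v,u=np.nonzero(m);q=C[m];P=onplane(n,np.c_[u,v],195.5)[:,:2]
    t=q[:,2]>189
    print(nm,n,m.sum(),"z",np.percentile(q[:,2],[5,50,90,97]).round(1),"rect",rect(P),"hi",t.sum(),P[t].mean(0).round(1),rect(P[t]),"cloudmean hi",q[t].mean(0).round(1))
    print(g[y0:y1,x0:x1])
# dock by height
C=cloud("top",T["d"])[140:215,300:390].reshape(-1,3)
k=(C[:,2]>35)&(C[:,2]<70);print("dock",rect(C[k][:,:2]),np.median(C[k],0).round(1))
# tray
h=T["p"].astype(int);m=np.zeros(h.shape[:2],np.uint8)
sub=h[205:260,120:190];m[205:260,120:190]=((sub[:,:,2]>=sub[:,:,0])&(sub.max(2)>100))*255
cs,_=cv2.findContours(m,0,1);c=max(cs,key=cv2.contourArea);print("tray",cv2.boundingRect(c),rect(onplane("top",c[:,0],20)[:,:2]))
E
```

```text
L top 55 z [176.7 194.4 197.3 198.9] rect (array([ 625.3, -221.6]), array([40.5, 27.8]), 31.1) hi 48 [ 625.6 -221.1] (array([ 625.3, -221.6]), array([40.5, 27.8]), 31.1) cloudmean hi [ 622.1 -216.7  215.9]
[[ 94 109 120 117 125 125 123 123 129 122 126 122 129 125 130 130 130 134
  131 136 133  66  41 114]
 [ 70  76  82  91 114 117 125 121 124 123 121 121 125 126 129 127 129 133
  133 133 131  67  38  77]
 [ 81  82  81  81  76 101 123 130 136 131 126 127 126 126 127 126 125 133
  131 132 131  93  45  67]
 [ 87  98  93  92  77  78  85 110 120 125 133 130 128 127 126 126 133 129
  129 131 137 126  52  42]
 [ 93  96  97  90  93  79  49  51  72 109 120 127 133 133 131 127 132 131
  128 125 138 136  61  39]
 [ 86  94  93  91  94  73  47  62  48  58  86 110 121 133 133 133 131 130
  130 132 133 119  51  47]
 [ 61  82  93  94  80  47  78 114 106  81  51  54  86 114 131 132 132 132
  131 135 128  74  37  74]
 [ 37  51  84  84  57  51 110 146 162 140 106  81  51  59  90 118 137 133
  134 135 138  60  38  96]
 [ 38  40  44  49  41  49  80 114 155 158 161 137 103  69  56  68 107 126
  132 137 12
[... 8133 characters left out ...]
   27  58 135]
 [ 23  22  24  22  25  24  24  26  17  22  25  29  29  26  28  24  23  23
   23  38  95]
 [ 23  23  24  24  24  21  22  20  17  19  24  23  21  21  21  22  22  24
   23  35  82]
 [ 23  22  26  25  22  23  21  20  17  18  20  18  16  15  18  26  42  50
   55  73 107]
 [ 21  22  24  21  21  23  20  20  16  15  16  17  14  15  19  46  88  98
  101 120 132]
 [ 21  24  23  25  22  21  19  19  17  15  17  16  14  16  21  62 129 128
  125 126 128]
 [ 21  22  22  25  21  21  17  17  17  17  18  16  14  15  26  76 144 142
  136 133 132]]
dock (array([ 596.6, -275.1]), array([197.6,  88.9]), 62.0) [ 592.1 -276.6   49. ]
tray (176, 250, 1, 1) (array([361.5, 228.1]), array([0., 0.]), 0.0)
```

```bash
python3 - <<'E'
from h import *
print("tray",onplane("top",[[129,215],[178,215],[178,250.5],[129,250.5],[153.5,232.7]],20).round(0)[:,:2].tolist())
go(618,-55.5,110,15)
E
```

```text
tray [[464.0, 377.0], [468.0, 227.0], [360.0, 222.0], [356.0, 371.0], [412.0, 299.0]]
turn [53.3, 0.04, 0.07] shift [108.7, -547.5, 594.7] t 0.1
```

>>> {"name": "arm_command", "arguments": {
  "moves": [
    [[53.3, 0, 0], [108.7, -547.5, 594.7], 93],
    [[53.3, 0, 0], [108.7, -547.5, 594.7], 93],
    [[53.3, 0, 0], [108.7, -547.5, 594.7], 93],
    [[53.3, 0, 0], [108.7, -547.5, 594.7], 93],
    [[53.3, 0, 0], [108.7, -547.5, 594.7], 93],
    [[53.3, 0, 0], [108.7, -547.5, 594.7], 93],
    [[53.3, 0, 0], [108.7, -547.5, 594.7], 93],
    [[53.3, 0, 0], [108.7, -547.5, 594.7], 93]
  ]
}}

```text
t: 0.9
eef_pos: [439.9, 314.5, 165.0]
tcp_rot: [[-0.0, 0.966, 0.258], [-0.002, 0.258, -0.966], [-1.0, -0.001, 0.002]]
contact_force: [0.9, 0.6, 0.3]
opening: 92.9
```

```bash
python3 -c "
from h import *
print(r.observe()['eef_pos']);go(618,-55.5,110,15)"
```

```text
[439.94862012 314.52169322 165.00855493]
turn [-0.04, 0.09, 0.05] shift [55.6, 76.5, 403.4] t 0.9
```

>>> {"name": "arm_command", "arguments": {
  "moves": [
    [[0, 0, 0], [56, 76.5, 403.4], 60],
    [[0, 0, 0], [56, 76.5, 403.4], 60],
    [[0, 0, 0], [56, 76.5, 403.4], 60],
    [[0, 0, 0], [56, 76.5, 403.4], 60],
    [[0, 0, 0], [56, 76.5, 403.4], 60],
    [[0, 0, 0], [56, 76.5, 403.4], 60],
    [[0, 0, 0], [56, 76.5, 403.4], 60],
    [[0, 0, 0], [56, 76.5, 403.4], 60]
  ]
}}

```text
t: 1.7
eef_pos: [611.6, -43.1, 111.2]
tcp_rot: [[-0.001, 0.966, 0.258], [-0.001, 0.258, -0.966], [-1.0, -0.001, 0.001]]
contact_force: [0.3, 1.2, 0.1]
opening: 60.1
```

```bash
python3 - <<'E'
from h import *
p,d=r.snapshot("scene");q,e=r.snapshot("top")
a=cv2.resize(p[170:260,210:330,::-1],None,fx=5,fy=5,interpolation=cv2.INTER_CUBIC)[:,:400]
b=cv2.resize(q[130:220,232:312,::-1],None,fx=5,fy=5,interpolation=cv2.INTER_CUBIC)
cv2.imwrite("pics/hov.png",np.hstack([a,b]));print(r.observe()["eef_pos"])
go(618,-55.5,14,15)
E
```

```text
[612.72314285 -49.70426611 110.92121421]
turn [-0.58, 0.32, 0.05] shift [97.0, 3.7, 6.4] t 1.8
```

View pics/hov.png

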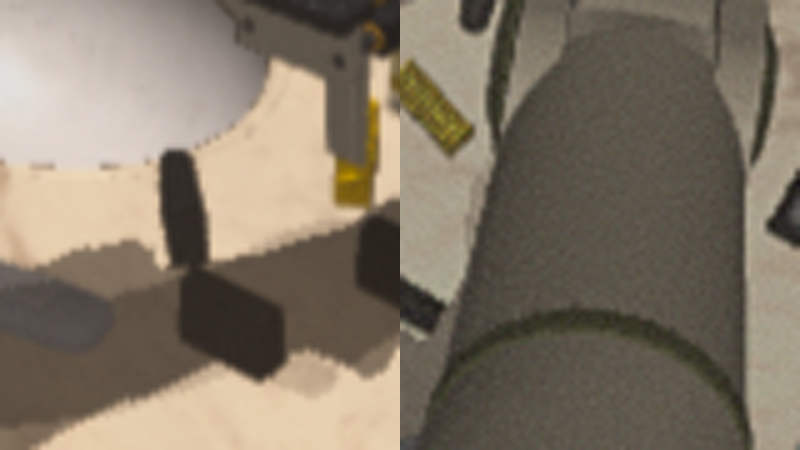

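The crop missed: the top view is covered by the arm, and the scene half shows only a finger above the comb area, near (345,130). Nothing is off, so I descend.

>>> {"name": "arm_command", "arguments": {
  "moves": [
    [[-0.6, 0, 0], [30, 3.7, 6.4], 60],
    [[-0.6, 0, 0], [65, 3.7, 6.4], 60],
    [[-0.6, 0, 0], [97, 3.7, 6.4], 60],
    [[-0.6, 0, 0], [97, 3.7, 6.4], 60],
    [[-0.6, 0, 0], [97, 3.7, 6.4], 10],
    [[-0.6, 0, 0], [97, 3.7, 6.4], 10],
    [[-0.6, 0, 0], [97, 3.7, 6.4], 10],
    [[-0.6, 0, 0], [97, 3.7, 6.4], 10]
  ],
  "force": 25
}}

```text
t: 2.6
eef_pos: [618.7, -55.4, 15.4]
tcp_rot: [[0.003, 0.966, 0.259], [-0.006, 0.259, -0.966], [-1.0, 0.001, 0.006]]
contact_force: [0.7, -0.7, -0.4]
opening: 32.7
```

```bash
python3 - <<'E'
from h import *
print(r.observe()["eef_pos"],r.observe()["opening"])
R=np.array(r.observe()["tcp_rot"]);print(R.round(3).tolist())
go(618,-55.5,150,15)
go(623,-223,245,-28)
E
```

```text
[618.74292096 -55.40035602  15.38437754] 32.69888142076042
[[0.003, 0.966, 0.259], [-0.006, 0.259, -0.966], [-1.0, 0.001, 0.006]]
turn [0.03, 0.35, -0.07] shift [-134.6, -0.6, 0.7] t 2.6
turn [43.03, 0.31, -0.2] shift [-228.7, -39.1, 164.4] t 2.6
```

>>> {"name": "arm_command", "arguments": {
  "moves": [
    [[0, 0, 0], [0, 0, 0], 10],
    [[0, 0, 0], [0, 0, 0], 10],
    [[0, 0, 0], [0, 0, 0], 10],
    [[0, 0, 0], [-40, 0, 0], 10],
    [[0, 0, 0], [-90, 0, 0], 10],
    [[8, 0, 0], [-140, 0, 0], 10],
    [[16, 0, 0], [-190, 0, 0], 10],
    [[24, 0, 0], [-221, -10, 40], 10]
  ]
}}

```text
t: 3.4
eef_pos: [620.4, -88.6, 239.4]
tcp_rot: [[0.007, 0.988, -0.154], [-0.002, -0.154, -0.988], [-1.0, 0.007, 0.001]]
contact_force: [1.2, 0.5, -1.0]
opening: 21.5
```

```bash
python3 - <<'E'
from h import *
print(r.observe()["eef_pos"],r.observe()["opening"])
go(623,-223,236,-28)
E
```

```text
[620.35403604 -88.62665594 239.4225894 ] 21.484824919116594
turn [19.16, -0.02, -0.39] shift [3.7, 23.2, 132.4] t 3.4
```

Gripped: the opening is 21.5 mm.

>>> {"name": "arm_command", "arguments": {
  "moves": [
    [[8, 0, -0.2], [3, 11, 50], 10],
    [[16, 0, -0.4], [3.5, 18, 100], 10],
    [[19.2, 0, -0.4], [3.7, 23.2, 132.4], 10],
    [[19.2, 0, -0.4], [3.7, 23.2, 132.4], 10],
    [[19.2, 0, -0.4], [3.7, 23.2, 132.4], 10],
    [[19.2, 0, -0.4], [3.7, 23.2, 132.4], 10]
  ]
}}

```text
t: 4.0
eef_pos: [623.1, -221.4, 235.7]
tcp_rot: [[-0.0, 0.884, -0.468], [0.002, -0.468, -0.884], [-1.0, -0.001, -0.001]]
contact_force: [-0.3, 0.4, -1.6]
opening: 21.8
```

```bash
python3 - <<'E'
from h import *
p,d=r.snapshot("scene");np.savez("pics/s1.npz",p=p,d=d)
print(r.observe()["eef_pos"],r.observe()["opening"])
cv2.imwrite("pics/s1.png",cv2.resize(p[160:260,300:400,::-1],None,fx=6,fy=6,interpolation=cv2.INTER_CUBIC))
go(623,-223,236,-28)
E
```

```text
[ 623.19147012 -221.16995528  235.76433643] 21.81956668765372
turn [0.11, -0.06, 0.06] shift [-0.2, 0.7, 1.7] t 4.05
```

View pics/s1.png

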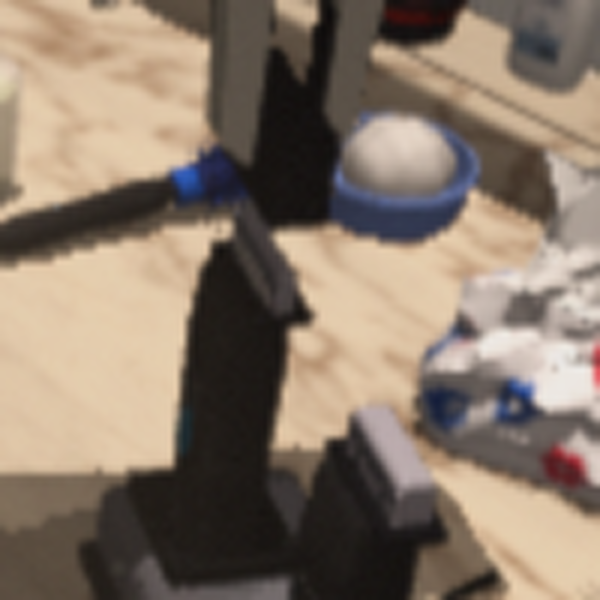

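```bash
cat >> h.py <<'E'
def proj(n,P):
    c=r.calibration(n);M=np.array(c["pose"]);K=c["mtx"];q=(np.atleast_2d(P)-M[:3,3])@M[:3,:3]
    return np.c_[K[0,2]+K[0,0]*q[:,0]/-q[:,2],K[1,2]+K[1,1]*q[:,1]/q[:,2]]
def box4(x,y,z,yaw,lx,ly):
    a=np.radians(yaw);c,s=np.cos(a),np.sin(a)
    return np.array([[x+c*u*lx/2-s*v*ly/2,y+s*u*lx/2+c*v*ly/2,z] for u,v in((-1,-1),(1,-1),(1,1),(-1,1))])
E
python3 - <<'E'
from h import *
f=np.load("pics/s1.npz");p=f["p"].copy();s=r.observe()["eef_pos"]
big=cv2.resize(p[185:235,325:375,::-1],None,fx=12,fy=12,interpolation=cv2.INTER_CUBIC)
for B,c in((box4(s[0],s[1],s[2]-15.4,-28,22,58),(0,255,0)),(box4(623,-223,195.5,-28,8,50),(0,0,255))):
    q=((proj("scene",B)-[325,185]+.5)*12-.5).round().astype(int);print(q.tolist());cv2.polylines(big,[q],True,c,1)
cv2.imwrite("pics/s1o.png",big)
E
```

```text
[[239, 158], [357, 147], [247, -23], [136, -14]]
[[259, 258], [301, 254], [210, 104], [170, 108]]
```

View pics/s1o.png

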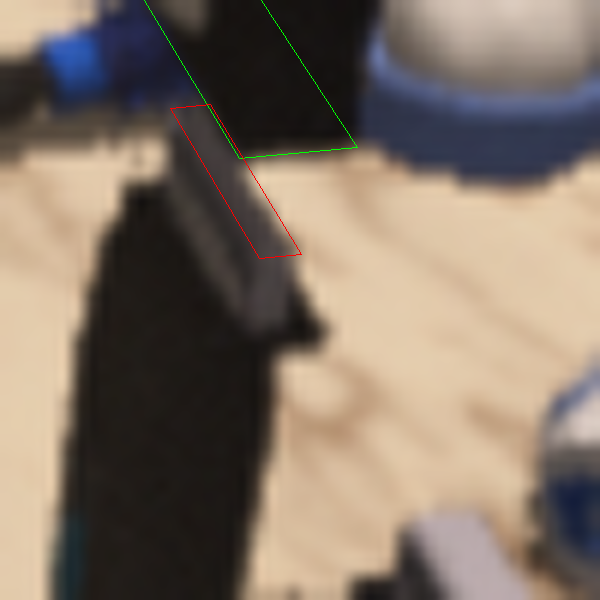

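The scene view shows the comb's mouth corner at crop (240,155) and the blade tip at (185–300, 105–260). Both are within about 1.5 mm of the drawn predictions. I lower it slowly onto the tip.

```bash
python3 - <<'E'
from h import *
go(622.2,-222.5,214,-28)
E
```

```text
turn [0.11, -0.06, 0.06] shift [21.8, -0.2, 1.7] t 4.05
```

>>> {"name": "arm_command", "arguments": {
  "moves": [
    [[0.1, 0, 0], [12, -0.2, 1.7], 10],
    [[0.1, 0, 0], [21.8, -0.2, 1.7], 10],
    [[0.1, 0, 0], [23.8, -0.2, 1.7], 10],
    [[0.1, 0, 0], [25.8, -0.2, 1.7], 10],
    [[0.1, 0, 0], [27.8, -0.2, 1.7], 10],
    [[0.1, 0, 0], [29.8, -0.2, 1.7], 10],
    [[0.1, 0, 0], [29.8, -0.2, 1.7], 10]
  ]
}}

```text
t: 4.75
eef_pos: [622.5, -223.8, 207.8]
tcp_rot: [[0.002, 0.883, -0.47], [-0.0, -0.47, -0.883], [-1.0, 0.002, -0.001]]
contact_force: [-4.2, -2.0, 16.2]
opening: 22.0
```

>>> {"name": "arm_command", "arguments": {
  "moves": [
    [[0, 0, 0], [1, 2, 0], 10],
    [[0, 0, 0], [1, 2, 2], 10],
    [[0, 0, 0], [1, 0, 2.5], 10],
    [[0, 0, 0], [1, -2, 2], 10],
    [[0, 0, 0], [1, -2, -2], 10],
    [[0, 0, 0], [1, 0, -2.5], 10],
    [[0, 0, 0], [1, 2, -2], 10],
    [[0, 0, 0], [1, 0, 0], 10]
  ]
}}

```text
t: 5.55
eef_pos: [623.3, -224.8, 207.8]
tcp_rot: [[0.004, 0.883, -0.47], [-0.001, -0.47, -0.883], [-1.0, 0.004, -0.001]]
contact_force: [2.7, -0.6, 7.9]
opening: 22.0
```

```bash
python3 - <<'E'
from h import *
s=r.observe();print(s["eef_pos"],s["contact_force"],s["torque"])
p,d=r.snapshot("scene")
b=p[185:235,325:375,::-1];b2=p[150:250,280:400]
cv2.imwrite("pics/s2.png",cv2.resize(b,None,fx=12,fy=12,interpolation=cv2.INTER_CUBIC))
go(568.5,-330.5,240,-28)
E
```

```text
[ 623.29334165 -224.76606523  207.7883267 ] [ 2.71357879 -0.60291209  7.90023134] [-0.03274775 -0.84285396 -0.04081884]
turn [-0.05, -0.07, -0.27] shift [-32.3, 1.7, 119.0] t 5.6
```

View pics/s2.png

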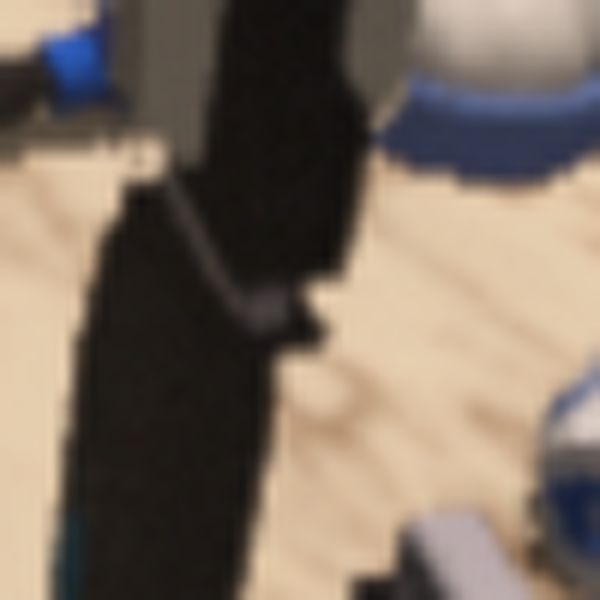

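The comb sits over the blade, with its near bottom corners at (235,295) and (340,275), but it rests on the tip with about 8–16 N up. It doesn't fit left, so I try it on the right.

>>> {"name": "arm_command", "arguments": {
  "moves": [
    [[0, 0, -0.3], [-32, 0, 0], 10],
    [[0, 0, -0.3], [-32, 1.2, 45], 10],
    [[0, 0, -0.3], [-32, 1.2, 90], 10],
    [[0, 0, -0.3], [-32, 1.2, 118.5], 10],
    [[0, 0, -0.3], [-25, 1.2, 118.5], 10],
    [[0, 0, -0.3], [-18, 1.2, 118.5], 10],
    [[0, 0, -0.3], [-12, 1.2, 118.5], 10],
    [[0, 0, -0.3], [-10, 1.2, 118.5], 10]
  ]
}}

```text
t: 6.4
eef_pos: [568.9, -328.0, 216.1]
tcp_rot: [[-0.001, 0.884, -0.468], [0.003, -0.468, -0.884], [-1.0, -0.002, -0.002]]
contact_force: [0.3, -0.8, 0.8]
opening: 21.9
```

```bash
python3 - <<'E'
from h import *
s=r.observe();print(s["eef_pos"],s["contact_force"])
go(567.9,-330.2,203,-28)
E
```

```text
[ 568.93219146 -328.00025397  216.14877633] [ 0.3246253  -0.76268713  0.78276871]
turn [0.08, -0.09, 0.14] shift [13.1, 0.2, 2.4] t 6.4
```

>>> {"name": "arm_command", "arguments": {
  "moves": [
    [[0, 0, 0], [2, 0.2, 2.2], 10],
    [[0, 0, 0], [5, 0.2, 2.2], 10],
    [[0, 0, 0], [7, 0.2, 2.2], 10],
    [[0, 0, 0], [9, 0.2, 2.2], 10],
    [[0, 0, 0], [11, 0.2, 2.2], 10],
    [[0, 0, 0], [12, 0.2, 2.2], 10],
    [[0, 0, 0], [12, 0.2, 2.2], 10]
  ]
}}

```text
t: 7.1
eef_pos: [568.3, -330.2, 204.2]
tcp_rot: [[-0.001, 0.884, -0.468], [0.002, -0.468, -0.884], [-1.0, -0.002, -0.002]]
contact_force: [1.7, -1.1, -1.0]
opening: 22.0
```

>>> {"name": "arm_command", "arguments": {
  "moves": [
    [[0, 0, 0], [2, 0, 0], 10],
    [[0, 0, 0], [4, 0, 0], 10],
    [[0, 0, 0], [6, 0, 0], 10],
    [[0, 0, 0], [8, 0, 0], 10],
    [[0, 0, 0], [8, 0, 0], 10]
  ]
}}

```text
t: 7.6
eef_pos: [568.5, -330.0, 195.9]
tcp_rot: [[-0.001, 0.884, -0.468], [0.002, -0.468, -0.884], [-1.0, -0.002, -0.002]]
contact_force: [2.1, 0.5, -1.3]
opening: 21.7
```

>>> {"name": "arm_command", "arguments": {
  "moves": [
    [[0, 0, 0], [2, 0, 0], 10],
    [[0, 0, 0], [4, 0, 0], 10],
    [[0, 0, 0], [5, 0, 0], 10],
    [[0, 0, 0], [6, 0, 0], 10],
    [[0, 0, 0], [7, 0, 0], 10],
    [[0, 0, 0], [7.5, 0, 0], 10]
  ]
}}

```text
t: 8.2
eef_pos: [569.3, -328.7, 190.2]
tcp_rot: [[0.001, 0.884, -0.467], [0.004, -0.467, -0.884], [-1.0, -0.001, -0.004]]
contact_force: [-2.1, 8.0, 18.3]
opening: 22.3
```

>>> {"name": "arm_command", "arguments": {
  "moves": [
    [[0, 0, 0], [1.5, 0, 0.8], 10],
    [[0, 0, 0], [2, 0, 0.8], 10],
    [[0, 0, 0], [0, 0, 0.8], 40],
    [[0, 0, 0], [0, 0, 0.8], 40],
    [[0, 0, 0], [0, 0, 0.8], 40],
    [[0, 0, 0], [0, 0, 0.8], 40],
    [[0, 0, 0], [-60, 0, 0.8], 40],
    [[0, 0, 0], [-100, 0, 0.8], 60]
  ]
}}

```text
t: 9.0
eef_pos: [567.9, -329.5, 289.8]
tcp_rot: [[-0.003, 0.884, -0.468], [0.005, -0.468, -0.884], [-1.0, -0.005, -0.003]]
contact_force: [1.9, 0.3, -0.3]
opening: 44.1
```

```bash
python3 - <<'E'
from h import *
s=r.observe();print(s["eef_pos"],s["contact_force"],s["opening"])
go(514.3,-33.5,110,13)
p,d=r.snapshot("scene");C=cloud("scene",d)
m=np.zeros(d.shape,bool);m[190:250,345:385]=1
m&=(p.max(2)<70)&(C[:,:,2]>205)&(C[:,:,2]<240);q=C[m];print("right comb z",np.percentile(q[:,2],[50,90,97,99]).round(1),q.mean(0).round(1),m.sum())
cv2.imwrite("pics/s3.png",cv2.resize(p[170:270,320:400,::-1],None,fx=6,fy=6,interpolation=cv2.INTER_CUBIC))
E
```

```text
[ 567.94100108 -329.47995815  289.78891057] [ 1.88309935  0.33378662 -0.27817856] 44.082663121184275
turn [-40.88, -0.29, 0.2] shift [181.5, -184.9, -235.9] t 9.0
right comb z [216.7 220.3 221.6 222.1] [ 563.1 -332.5  215.5] 282
```

View pics/s3.png

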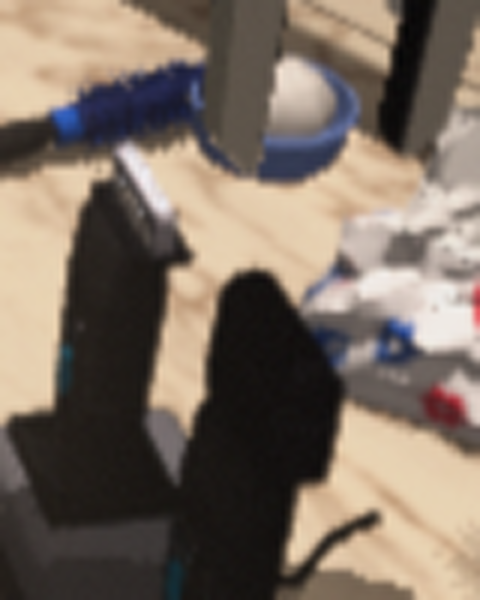

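The right comb sits fully home: no blade is visible and its top is at z≈222, which is 177 + 45. The left blade is still bare at about (145,205). Next I fetch the comb at (514,-33).

>>> {"name": "arm_command", "arguments": {
  "moves": [
    [[-8.5, 0, 0], [0, -32, -40], 44],
    [[-17, 0, 0], [20, -63, -80], 44],
    [[-25, 0, 0], [60, -94, -120], 44],
    [[-33, 0, 0], [100, -125, -160], 44],
    [[-40.9, -0.3, 0.2], [140, -156, -200], 44],
    [[-40.9, -0.3, 0.2], [181.5, -184.9, -235.9], 44],
    [[-40.9, -0.3, 0.2], [181.5, -184.9, -235.9], 44],
    [[-40.9, -0.3, 0.2], [181.5, -184.9, -235.9], 44]
  ]
}}

```text
t: 9.85
eef_pos: [516.8, -32.9, 114.3]
tcp_rot: [[0.006, 0.973, 0.23], [-0.004, 0.23, -0.973], [-1.0, 0.005, 0.005]]
contact_force: [0.6, -0.0, 0.1]
opening: 43.9
```

```bash
python3 - <<'E'
from h import *
print(r.observe()["eef_pos"])
go(514.3,-33.5,14,13)
E
```

```text
[516.84884411 -32.8893445  114.32341126]
turn [0.27, 0.31, -0.28] shift [100.3, -3.1, -0.5] t 9.85
```

>>> {"name": "arm_command", "arguments": {
  "moves": [
    [[0.3, 0.3, -0.3], [40, -3, -0.5], 44],
    [[0.3, 0.3, -0.3], [80, -3, -0.5], 44],
    [[0.3, 0.3, -0.3], [99, -3, -0.5], 44],
    [[0.3, 0.3, -0.3], [99, -3, -0.5], 10],
    [[0.3, 0.3, -0.3], [99, -3, -0.5], 10],
    [[0.3, 0.3, -0.3], [99, -3, -0.5], 10],
    [[0.3, 0.3, -0.3], [99, -3, -0.5], 10],
    [[0.3, 0.3, -0.3], [99, -3, -0.5], 10]
  ]
}}

```text
t: 10.65
eef_pos: [515.3, -33.7, 16.6]
tcp_rot: [[0.002, 0.975, 0.224], [-0.0, 0.224, -0.975], [-1.0, 0.002, 0.001]]
contact_force: [0.1, -0.5, 8.3]
opening: 21.6
```

```bash
python3 - <<'E'
from h import *
print(r.observe()["opening"])
go(622.2,-223,236,-28)
E
```

```text
21.63761727253523
turn [40.96, 0.0, -0.13] shift [-219.1, 62.2, 208.7] t 10.65
```

>>> {"name": "arm_command", "arguments": {
  "moves": [
    [[0, 0, 0], [-45, 0, 0], 10],
    [[0, 0, 0], [-90, 0, 0], 10],
    [[8, 0, 0], [-135, 0, 0], 10],
    [[16, 0, 0], [-180, 8, 30], 10],
    [[24, 0, 0], [-219, 20, 70], 10],
    [[32, 0, 0], [-219, 34, 115], 10],
    [[41, 0, -0.1], [-219, 48, 160], 10],
    [[41, 0, -0.1], [-219.1, 62.2, 208.7], 10]
  ]
}}

```text
t: 11.45
eef_pos: [621.5, -220.4, 237.6]
tcp_rot: [[0.003, 0.881, -0.473], [0.0, -0.473, -0.881], [-1.0, 0.002, -0.001]]
contact_force: [0.8, 1.2, -0.2]
opening: 21.5
```

```bash
python3 - <<'E'
from h import *
print(r.observe()["eef_pos"],r.observe()["opening"])
go(622.2,-223,218,-28)
E
```

```text
[ 621.509578   -220.37868604  237.63743822] 21.547877295141678
turn [-0.23, -0.08, -0.14] shift [19.6, 1.8, 2.0] t 11.45
```

>>> {"name": "arm_command", "arguments": {
  "moves": [
    [[-0.2, 0, 0], [6, 1.8, 2], 10],
    [[-0.2, 0, 0], [14, 1.8, 2], 10],
    [[-0.2, 0, 0], [19.6, 1.8, 2], 10],
    [[-0.2, 0, 0], [22, 1.8, 2], 10],
    [[-0.2, 0, 0], [24, 1.8, 2], 10],
    [[-0.2, 0, 0], [26, 1.8, 2], 10],
    [[-0.2, 0, 0], [28, 1.8, 2], 10],
    [[-0.2, 0, 0], [29, 1.8, 2], 10]
  ]
}}

```text
t: 12.25
eef_pos: [622.3, -222.5, 210.7]
tcp_rot: [[0.004, 0.883, -0.469], [0.001, -0.469, -0.883], [-1.0, 0.003, -0.003]]
contact_force: [-6.1, 2.8, 22.2]
opening: 22.3
```

>>> {"name": "arm_command", "arguments": {
  "moves": [
    [[0, 0, 0], [0, -2, 0], 10],
    [[0, 0, 0], [0, -2, 2], 10],
    [[0, 0, 0], [0, 0, 2], 10],
    [[0, 0, 0], [0, 2, 2], 10],
    [[0, 0, 0], [0, 2, -2], 10],
    [[0, 0, 0], [0, 0, -2], 10],
    [[0, 0, 0], [0, -2, -2], 10],
    [[0, 0, 0], [0, 0, 0], 10]
  ]
}}

```text
t: 13.05
eef_pos: [622.6, -222.4, 211.2]
tcp_rot: [[0.005, 0.883, -0.469], [0.001, -0.469, -0.883], [-1.0, 0.004, -0.003]]
contact_force: [-1.3, 2.8, 5.3]
opening: 22.1
```

```bash
python3 - <<'E'
from h import *
s=r.observe();print(s["eef_pos"],s["contact_force"],s["torque"])
p,d=r.snapshot("scene");s=r.observe()["eef_pos"]
big=cv2.resize(p[180:230,325:375,::-1],None,fx=12,fy=12,interpolation=cv2.INTER_CUBIC)
for B,c in((box4(s[0],s[1],194.5,-28,22,58),(0,255,0)),(box4(622.2,-223,195.5,-28,8,50),(0,0,255))):
    q=((proj("scene",B)-[325,180]+.5)*12-.5).round().astype(int);cv2.polylines(big,[q],True,c,1)
cv2.imwrite("pics/s4.png",big)
go(622,-223,208,-28)
E
```

```text
[ 622.61925115 -222.41146591  211.2292682 ] [-1.26377598  2.77843585  5.26654727] [0.79951505 0.26539401 0.0697563 ]
turn [0.01, -0.18, -0.23] shift [3.2, -0.6, 0.5] t 13.1
```

View pics/s4.png

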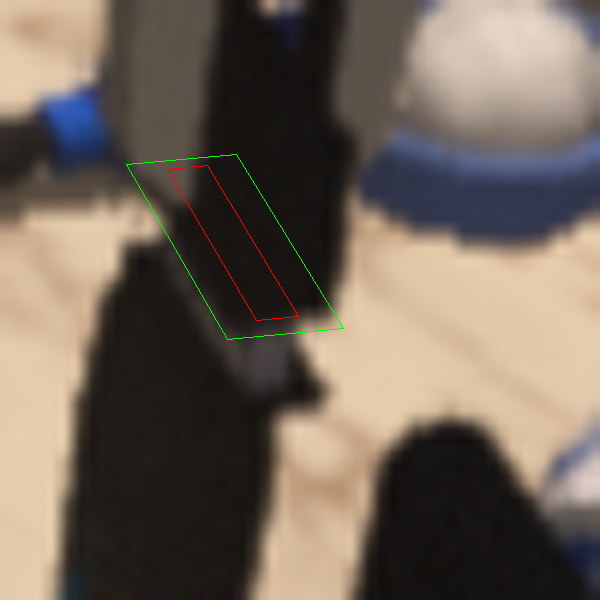

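The comb's near bottom corner is at (330,312) against a predicted (343,328), so the comb is either shifted about 5 mm along +y or tilted. I lift it and look again.

>>> {"name": "arm_command", "arguments": {
  "moves": [
    [[0, -0.2, -0.2], [-14, -0.6, 0.5], 10],
    [[0, -0.2, -0.2], [-28, -0.6, 0.5], 10],
    [[0, -0.2, -0.2], [-28, -0.6, 0.5], 10],
    [[0, -0.2, -0.2], [-28, -0.6, 0.5], 10]
  ]
}}

```text
t: 13.5
eef_pos: [621.9, -223.0, 239.2]
tcp_rot: [[0.001, 0.883, -0.469], [-0.001, -0.469, -0.883], [-1.0, 0.001, 0.0]]
contact_force: [-0.5, 0.7, -0.8]
opening: 21.7
```

```bash
python3 - <<'E'
from h import *
p,d=r.snapshot("scene");s=r.observe()["eef_pos"];print(s,r.observe()["opening"])
np.savez("pics/s5.npz",p=p,d=d)
big=cv2.resize(p[170:220,325:375,::-1],None,fx=12,fy=12,interpolation=cv2.INTER_CUBIC)
for B,c in((box4(s[0],s[1],s[2]-16,-28,22,58),(0,255,0)),(box4(622.2,-223,195.5,-28,8,50),(0,0,255))):
    q=((proj("scene",B)-[325,170]+.5)*12-.5).round().astype(int);cv2.polylines(big,[q],True,c,1)
cv2.imwrite("pics/s5.png",big)
E
```

```text
[ 621.66205162 -222.88987676  238.84061988] 21.894581534905328
```

View pics/s5.png

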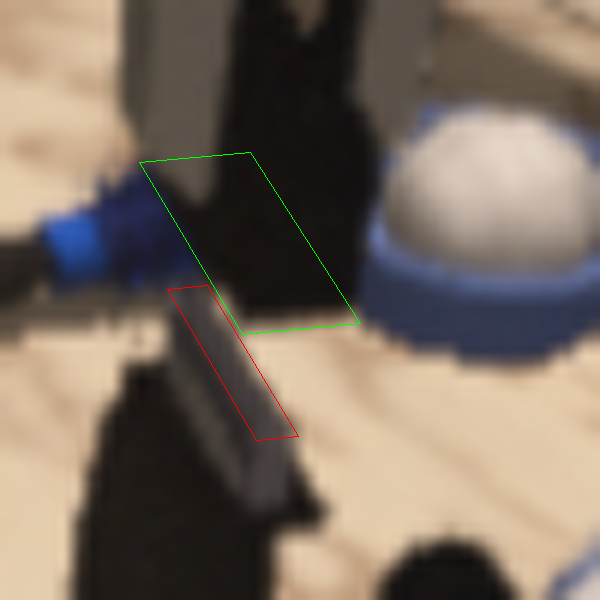

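The lifted comb's near bottom corners are at about (242,312) and (355,302), versus (242,333) and (358,323) predicted. I use the depth to tell a shift from a rise.

```bash
python3 - <<'E'
from h import *
a=np.radians(-28);D=np.array([[np.cos(a),np.sin(a)],[-np.sin(a),np.cos(a)]])
for f,t in(("s1",(623.19,-221.17,235.76)),("s5",(621.66,-222.89,238.84))):
    z=np.load(f"pics/{f}.npz");C=cloud("scene",z["d"]);m=z["p"].max(2)<48
    q=C-np.array(t);L=np.concatenate([q[...,:2]@D.T,q[...,2:]],2)
    m&=(abs(L[...,0])<16)&(abs(L[...,1])<42)&(L[...,2]>-24)&(L[...,2]<35)
    m&=z["d"]>0;P=L[m];print(f,len(P))
    for h in range(-22,34,4):
        k=P[(P[:,2]>=h)&(P[:,2]<h+4)]
        if len(k): print(h,len(k),"x",np.percentile(k[:,0],[5,50,95]).round(1),"y",np.percentile(k[:,1],[3,20,50]).round(1))
E
```

```text
s1 328
-18 7 x [-11.4 -10.8   1.6] y [-26.1 -22.9  -5.5]
-14 23 x [-11.4 -10.3   2.6] y [-30.  -29.3 -21.4]
-10 18 x [-11.8  -7.7   8.9] y [-32.1 -30.  -29.6]
-6 27 x [-11.6  -5.5   6.1] y [-32.1 -31.1 -29.4]
-2 22 x [-11.6  -7.7   7.1] y [-31.7 -30.2 -28.8]
2 22 x [-11.1  -3.8   7.6] y [-31.6 -30.5 -28.5]
6 22 x [-10.7  -5.9   7. ] y [-30.5 -29.5 -27.9]
10 21 x [-11.3  -6.    4.6] y [-30.8 -29.5 -28.1]
14 19 x [-10.3  -4.7   5.7] y [-30.9 -29.9 -28.9]
18 30 x [-10.8  -7.2  10.8] y [-31.3 -29.8 -23.5]
22 59 x [-9.  -2.1 10.5] y [-30.6 -27.8 -12.4]
26 50 x [-5.6  0.2 10.7] y [-29.7 -22.3  -6.1]
30 6 x [10.4 11.7 12.3] y [-6.6 -5.7 -0.5]
s5 321
-18 3 x [-10.8 -10.3 -10.2] y [-8.8 -6.6 -2.7]
-14 24 x [-11.2  -9.5   6.8] y [-29.3 -27.7 -23. ]
-10 23 x [-11.4  -8.7   8. ] y [-29.3 -27.8 -26.9]
-6 20 x [-11.2  -4.1   7.8] y [-30.  -28.3 -26.6]
-2 21 x [-11.   -7.5   5.9] y [-29.3 -28.5 -27.1]
2 23 x [-10.9  -5.1   7. ] y [-29.7 -27.6 -25.5]
6 19 x [-11.8  -6.1   8. ] y [-29.6 -27.4 -26.4]
10 23 x [-11.4  -4.2   8.2] y [-28.9 -27.8 -26.8]
14 20 x [-10.3  -1.9   7.4] y [-29.2 -28.4 -26.1]
18 30 x [-10.2  -7.    9.8] y [-27.9 -27.3 -24.8]
22 55 x [-8.3 -1.1 11.5] y [-27. -25. -10.]
26 53 x [-5.   1.1 11.4] y [-25.7 -18.6  -4.6]
30 4 x [-7.7 11.3 11.6] y [-7.1 -7.  -3.8]
```

Depth shows a shift: this comb sits about 2.3 mm further along +y in the grip than the first one did. That left it roughly 3–5 mm off the blade. I retry 3.5 mm further along -y.

```bash
python3 - <<'E'
from h import *
go(621.3,-226,214,-28)
E
```

```text
turn [0.01, 0.01, -0.01] shift [24.8, 1.1, 2.9] t 13.55
```

>>> {"name": "arm_command", "arguments": {
  "moves": [
    [[0, 0, 0], [12, 1.1, 2.9], 10],
    [[0, 0, 0], [21, 1.1, 2.9], 10],
    [[0, 0, 0], [25, 1.1, 2.9], 10],
    [[0, 0, 0], [27, 1.1, 2.9], 10],
    [[0, 0, 0], [29, 1.1, 2.9], 10],
    [[0, 0, 0], [31, 1.1, 2.9], 10],
    [[0, 0, 0], [31, 1.1, 2.9], 10]
  ]
}}

```text
t: 14.25
eef_pos: [620.8, -227.3, 208.9]
tcp_rot: [[0.0, 0.883, -0.47], [-0.001, -0.47, -0.883], [-1.0, 0.001, 0.001]]
contact_force: [-4.4, -1.0, 11.4]
opening: 21.7
```

>>> {"name": "arm_command", "arguments": {
  "moves": [
    [[0, 0, 0], [0, -1, 0.5], 10],
    [[0, 0, 0], [1, -1.5, 1], 10],
    [[0, 0, 0], [2, -1.5, 1], 10],
    [[0, 0, 0], [2.5, -1.5, 1], 10]
  ]
}}

```text
t: 14.65
eef_pos: [620.1, -228.3, 208.0]
tcp_rot: [[0.003, 0.883, -0.47], [-0.002, -0.47, -0.883], [-1.0, 0.004, 0.0]]
contact_force: [-2.7, -0.7, 16.9]
opening: 22.1
```

>>> {"name": "arm_command", "arguments": {
  "moves": [
    [[0, 0, 0], [0, 0, -1.5], 10],
    [[0, 0, 0], [0, 0, -3], 10],
    [[0, 0, 0], [0, 1.5, -3], 10],
    [[0, 0, 0], [0, 3, -3], 10],
    [[0, 0, 0], [0, 3, -1.5], 10],
    [[0, 0, 0], [0, 1.5, -1.5], 10],
    [[0, 0, 0], [0, 1.5, -2], 10],
    [[0, 0, 0], [0, 1.5, -2], 10]
  ]
}}

```text
t: 15.45
eef_pos: [622.8, -227.2, 208.2]
tcp_rot: [[0.004, 0.883, -0.47], [-0.002, -0.47, -0.883], [-1.0, 0.005, 0.0]]
contact_force: [0.6, -0.8, 6.8]
opening: 22.3
```

```bash
python3 - <<'E'
from h import *
s=r.observe();print(s["eef_pos"],s["contact_force"],s["torque"])
E
```

```text
[ 622.8050337  -227.21844225  208.24978547] [ 0.64328235 -0.836766    6.80116762] [ 0.06863182  0.09846927 -0.01044871]
```

The comb stays on the tip with balanced contact, so it doesn't fit left either. The right clipper already has its own comb, so this one looks like the spare. It goes to the tray.

```bash
python3 - <<'E'
from h import *
go(412,299,90,0)
E
```

```text
turn [-28.04, 0.07, -0.27] shift [116.2, -434.0, -365.3] t 15.45
```

>>> {"name": "arm_command", "arguments": {
  "moves": [
    [[0, 0, 0], [-38, 0, 0], 10],
    [[-5, 0, 0], [-50, -35, -30], 10],
    [[-10, 0, 0], [-50, -72, -61], 10],
    [[-15, 0, 0], [-40, -108, -91], 10],
    [[-20, 0, 0], [-20, -144, -121], 10],
    [[-25, 0, 0], [0, -180, -151], 10],
    [[-28, 0, 0], [20, -216, -181], 10],
    [[-28, 0, 0], [40, -250, -210], 10]
  ]
}}

```text
t: 16.25
eef_pos: [500.4, 75.7, 166.9]
tcp_rot: [[0.004, 1.0, 0.001], [-0.002, 0.001, -1.0], [-1.0, 0.004, 0.002]]
contact_force: [1.7, 0.8, 0.3]
opening: 21.5
```

```bash
python3 - <<'E'
from h import *
print(r.observe()["eef_pos"],r.observe()["opening"]);go(412,299,90,0)
E
```

```text
[500.35483198  75.69057144 166.91152158] 21.52928137753915
turn [0.07, 0.11, -0.22] shift [76.1, -88.4, -223.6] t 16.25
```

>>> {"name": "arm_command", "arguments": {
  "moves": [
    [[0, 0, 0], [15, -18, -45], 10],
    [[0, 0, 0], [30, -36, -90], 10],
    [[0, 0, 0], [45, -54, -135], 10],
    [[0, 0, 0], [60, -72, -180], 10],
    [[0, 0, 0], [76, -88.4, -223], 10],
    [[0, 0, 0], [110, -88.4, -223], 10],
    [[0, 0, 0], [140, -88.4, -223], 10],
    [[0, 0, 0], [145, -88.4, -223], 10]
  ]
}}

```text
t: 17.05
eef_pos: [410.5, 299.8, 18.7]
tcp_rot: [[0.001, 1.0, 0.004], [-0.003, 0.004, -1.0], [-1.0, 0.001, 0.003]]
contact_force: [-5.1, 6.8, 20.8]
opening: 21.8
```

```bash
python3 - <<'E'
from h import *
print(r.observe()["eef_pos"],r.observe()["opening"]);go(412,299,19,0)
E
```

```text
[410.53860304 299.75313633  18.71270691] 21.831685476011483
turn [0.21, 0.15, -0.04] shift [-0.3, 1.5, 0.8] t 17.05
```

>>> {"name": "arm_command", "arguments": {
  "moves": [
    [[0, 0, 0], [-0.5, 0.5, 0], 45],
    [[0, 0, 0], [-0.5, 0.5, 0], 45],
    [[0, 0, 0], [-0.5, 0.5, 0], 45],
    [[0, 0, 0], [-0.5, 0.5, 0], 45],
    [[0, 0, 0], [-45, 0.5, 0], 45],
    [[0, 0, 0], [-95, 0.5, 0], 45]
  ]
}}

```text
t: 17.65
eef_pos: [410.3, 298.9, 113.8]
tcp_rot: [[-0.002, 1.0, 0.003], [-0.005, 0.003, -1.0], [-1.0, -0.002, 0.005]]
contact_force: [0.1, 1.3, 0.6]
opening: 44.8
```

```bash
python3 - <<'E'
from h import *
print(r.observe()["eef_pos"],r.observe()["opening"]);go(552.5,65.5,100,-29.3)
p,d=r.snapshot("scene");np.savez("pics/s6.npz",p=p,d=d)
C=cloud("scene",d);m=(p.max(2)<70)&(abs(C[...,0]-412)<45)&(abs(C[...,1]-299)<60)&(C[...,2]>8)&(C[...,2]<60)
q=C[m];print("tray comb",m.sum(),q.mean(0).round(1),np.percentile(q[:,2],[5,95]).round(1),np.ptp(q[:,:2],0).round(1))
E
```

```text
[410.26497917 298.94922899 113.77359557] 44.77030119285667
turn [29.47, 0.33, 0.04] shift [14.7, 141.6, 233.8] t 17.65
tray comb 176 [406.6 291.4  31.9] [11.5 45.9] [23.9 60.5]
```

The tray comb is standing in the tray. Now the third comb.

>>> {"name": "arm_command", "arguments": {
  "moves": [
    [[8, 0, 0], [0, 25, 42], 45],
    [[16, 0, 0], [5, 50, 84], 45],
    [[24, 0, 0], [10, 75, 126], 45],
    [[29.5, 0.3, 0], [14.7, 100, 168], 45],
    [[29.5, 0.3, 0], [14.7, 125, 208], 45],
    [[29.5, 0.3, 0], [14.7, 141.6, 233.8], 45],
    [[29.5, 0.3, 0], [14.7, 141.6, 233.8], 45],
    [[29.5, 0.3, 0], [14.7, 141.6, 233.8], 45]
  ]
}}

```text
t: 18.5
eef_pos: [554.8, 66.4, 106.8]
tcp_rot: [[0.006, 0.87, -0.492], [0.007, -0.492, -0.87], [-1.0, 0.002, -0.009]]
contact_force: [-0.2, 1.0, 0.4]
opening: 45.4
```

```bash
python3 - <<'E'
from h import *
print(r.observe()["eef_pos"]);go(552.5,65.5,15,-29.3)
E
```

```text
[554.79426925  66.35182882 106.81380898]
turn [-0.2, -0.51, -0.09] shift [91.8, -1.7, 2.7] t 18.5
```

>>> {"name": "arm_command", "arguments": {
  "moves": [
    [[-0.2, -0.5, 0], [40, -1.7, 2.7], 45],
    [[-0.2, -0.5, 0], [80, -1.7, 2.7], 45],
    [[-0.2, -0.5, 0], [91, -1.7, 2.7], 45],
    [[-0.2, -0.5, 0], [91, -1.7, 2.7], 10],
    [[-0.2, -0.5, 0], [91, -1.7, 2.7], 10],
    [[-0.2, -0.5, 0], [91, -1.7, 2.7], 10],
    [[-0.2, -0.5, 0], [91, -1.7, 2.7], 10],
    [[-0.2, -0.5, 0], [91, -1.7, 2.7], 10]
  ]
}}

```text
t: 19.3
eef_pos: [553.3, 65.8, 17.3]
tcp_rot: [[0.004, 0.872, -0.489], [0.0, -0.489, -0.872], [-1.0, 0.003, -0.002]]
contact_force: [-1.0, 0.3, 8.1]
opening: 21.7
```

```bash
python3 - <<'E'
from h import *
s=r.observe();print(s["eef_pos"],s["opening"],s["contact_force"]);go(622,-224.5,240,-28)
E
```

```text
[553.2802848   65.84601617  17.32617595] 21.70300300626619 [-0.96937774  0.28555195  8.12542765]
turn [-1.29, -0.11, -0.18] shift [-222.5, 202.7, 219.2] t 19.3
```

>>> {"name": "arm_command", "arguments": {
  "moves": [
    [[0, 0, 0], [-45, 0, 0], 10],
    [[0, 0, 0], [-90, 0, 0], 10],
    [[0, 0, 0], [-130, 15, 16], 10],
    [[0, 0, 0], [-165, 38, 41], 10],
    [[0, 0, 0], [-200, 62, 67], 10],
    [[-1.3, 0, 0], [-222, 90, 98], 10],
    [[-1.3, 0, 0], [-222, 124, 134], 10],
    [[-1.3, 0, 0], [-222, 158, 171], 10]
  ]
}}

```text
t: 20.1
eef_pos: [607.2, -161.6, 241.7]
tcp_rot: [[0.007, 0.884, -0.468], [0.001, -0.468, -0.884], [-1.0, 0.006, -0.004]]
contact_force: [0.1, 0.7, 0.4]
opening: 21.8
```

```bash
python3 - <<'E'
from h import *
s=r.observe();print(s["eef_pos"],s["opening"]);go(622,-224.5,240,-28)
E
```

```text
[ 607.17859758 -161.63579887  241.68546215] 21.830292935420143
turn [0.09, -0.22, -0.34] shift [1.8, 42.5, 48.6] t 20.1
```

Hover, then measure the comb in the grip and the blade with the same camera before lowering.

>>> {"name": "arm_command", "arguments": {
  "moves": [
    [[0.1, -0.2, -0.3], [1.8, 30, 34], 10],
    [[0.1, -0.2, -0.3], [1.8, 42.5, 48.6], 10],
    [[0.1, -0.2, -0.3], [1.8, 42.5, 48.6], 10],
    [[0.1, -0.2, -0.3], [1.8, 42.5, 48.6], 10]
  ]
}}

```text
t: 20.5
eef_pos: [621.7, -224.1, 240.3]
tcp_rot: [[0.001, 0.883, -0.47], [0.001, -0.47, -0.883], [-1.0, 0.0, -0.001]]
contact_force: [-0.8, 1.3, -0.6]
opening: 21.6
```

```bash
python3 - <<'E'
from h import *
a=np.radians(-28);D=np.array([[np.cos(a),np.sin(a)],[-np.sin(a),np.cos(a)]])
Ps=[];t=np.array(r.observe()["eef_pos"]);print(t)
fr=[r.snapshot("scene") for _ in range(3)]
p=fr[0][0];d=np.median([f[1] for f in fr],0)
q=cloud("scene",d)-t;L=np.concatenate([q[...,:2]@D.T,q[...,2:]],2);g=p.max(2)
P=L[(g<48)&(abs(L[...,0])<16)&(abs(L[...,1])<42)&(L[...,2]>-12)&(L[...,2]<18)]
e=P[(P[:,1]<-24)];f=P[(P[:,1]>-22)]
print("comb end face y",np.median(e[:,1]).round(2),len(e),"front face x",np.median(f[:,0]).round(2),len(f))
B=(p.min(2)>60)&(abs(L[...,0])<14)&(abs(L[...,1])<40);Z=q[...,2]+t[2]
v=B&(Z>180)&(Z<197);Q=L[v];z=Z[v]
print("blade n",v.sum(),"y pct",np.percentile(Q[:,1],[1,5,50,95,99]).round(1),"x pct",np.percentile(Q[:,0],[1,5,50,95,99]).round(1),"z",np.percentile(z,[5,50,95]).round(1))
for h in range(180,197,3):
    k=(z>=h)&(z<h+3)
    if k.sum()>3: print(h,k.sum(),"y",np.percentile(Q[k,1],[3,97]).round(1),"x",np.percentile(Q[k,0],[5,50,95]).round(1))
go(622,-224.5,214,-28)
E
```

```text
[ 621.67352314 -224.07126334  240.27699737]
comb end face y -26.36 112 front face x -10.97 50
blade n 34 y pct [-22.5 -22.1 -10.7  18.8  25.5] x pct [-1.6 -1.4  1.7  5.   5.1] z [184.9 194.  194.8]
186 4 y [-22.  -21.1] x [0.1 1.7 4.7]
189 4 y [-22.4  23.3] x [-1.5  0.8  4.6]
192 21 y [-20.6  19. ] x [0.2 2.1 4.6]
turn [0.11, -0.07, -0.02] shift [26.1, 0.9, 1.8] t 20.65
```

This comb is centred 2.6 mm along +y in the grip and the blade is at 2.7, so y is aligned. The blade is about 1.5 mm further in dock x. I shift that much and lower.

>>> {"name": "arm_command", "arguments": {
  "moves": [
    [[0.1, 0, 0], [12, 1.4, 0], 10],
    [[0.1, 0, 0], [22, 1.4, 0], 10],
    [[0.1, 0, 0], [26, 1.4, 0], 10],
    [[0.1, 0, 0], [29, 1.4, 0], 10],
    [[0.1, 0, 0], [32, 1.4, 0], 10],
    [[0.1, 0, 0], [35, 1.4, 0], 10],
    [[0.1, 0, 0], [35, 1.4, 0], 10]
  ]
}}

```text
t: 21.35
eef_pos: [623.4, -223.0, 204.8]
tcp_rot: [[0.001, 0.883, -0.469], [0.001, -0.469, -0.883], [-1.0, 0.0, -0.001]]
contact_force: [1.1, 0.4, -1.0]
opening: 21.8
```

It is sliding on with no resistance, so I continue.

>>> {"name": "arm_command", "arguments": {
  "moves": [
    [[0, 0, 0], [3, 0, 0], 10],
    [[0, 0, 0], [6, 0, 0], 10],
    [[0, 0, 0], [8, 0, 0], 10],
    [[0, 0, 0], [10, 0, 0], 10],
    [[0, 0, 0], [11.5, 0, 0], 10],
    [[0, 0, 0], [12.5, 0, 0], 10],
    [[0, 0, 0], [13, 0, 0], 10]
  ]
}}

```text
t: 22.05
eef_pos: [623.4, -223.0, 194.3]
tcp_rot: [[0.002, 0.883, -0.469], [0.002, -0.469, -0.883], [-1.0, 0.001, -0.003]]
contact_force: [-6.8, 4.8, 26.4]
opening: 22.0
```

>>> {"name": "arm_command", "arguments": {
  "moves": [
    [[0, 0, 0], [1.5, 0, 0], 10],
    [[0, 0, 0], [2, 0, 0], 10],
    [[0, 0, 0], [0, 0, 0], 45],
    [[0, 0, 0], [0, 0, 0], 45],
    [[0, 0, 0], [0, 0, 0], 45],
    [[0, 0, 0], [0, 0, 0], 45],
    [[0, 0, 0], [-50, 0, 0], 45],
    [[0, 0, 0], [-100, 0, 0], 45]
  ]
}}

```text
t: 22.85
eef_pos: [622.4, -222.9, 293.9]
tcp_rot: [[-0.002, 0.883, -0.47], [0.002, -0.47, -0.883], [-1.0, -0.003, -0.001]]
contact_force: [2.4, -0.8, 0.7]
opening: 45.0
```

```bash
python3 - <<'E'
from h import *
s=r.observe();print(s["eef_pos"],s["opening"])
p,d=r.snapshot("scene");C=cloud("scene",d)
for n,x,y in(("L",622.5,-222.5),("R",567.9,-330.5)):
    m=(p.max(2)<70)&(np.hypot(C[...,0]-x,C[...,1]-y)<34)&(C[...,2]>200)&(C[...,2]<250)
    print(n,m.sum(),"top z",np.percentile(C[m][:,2],[90,97]).round(1))
for n,x,y,z,yaw in(("L",0,0,0,0),):pass
cv2.imwrite("pics/s7.png",np.hstack([cv2.resize(p[170:270,320:400,::-1],None,fx=5,fy=5),cv2.resize(p[150:250,130:186,::-1],None,fx=5,fy=5)]))
E
```

```text
[ 622.3756495  -222.93395428  293.87458944] 45.04492012257386
L 237 top z [220.3 221.3]
R 322 top z [220.4 221.3]
```

View pics/s7.png

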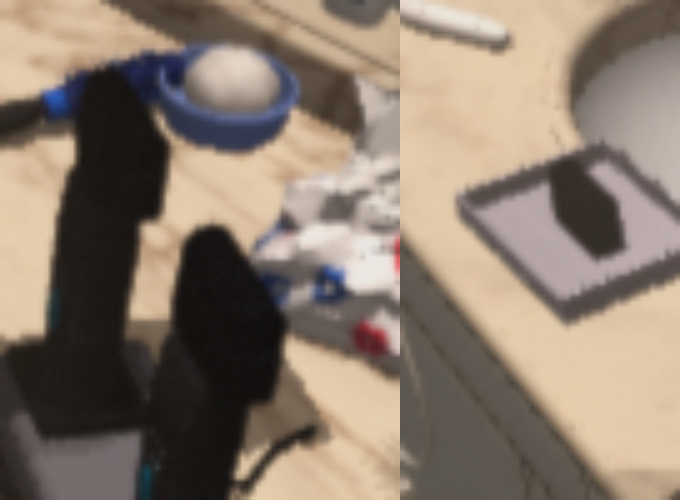

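Both combs are fully home, with tops at about 221 mm in both cases and no blade showing. The third stands inside the tray, and the gripper is clear, so I hand in.

```bash
python3 -c "
from rig import r
print(r.finish_job())"
```

```text
the job is handed in; nothing more can be done
None
```

The job is handed in at 22.9 s of the 72 s: each clipper has a comb fully home on it, and the spare comb is in the tray.

- **Comb from (618, -55):** it stopped on the left blade's tip, then slid fully home on the right clipper.
- **Comb from (514, -33):** it stopped on the left tip in two tries with small search motions. I put it in the tray without trying it on the right, because that clipper already had its own comb.
- **Comb from (552, 65):** it slid home on the left clipper with no resistance until it met the shoulder.

**Last checks:** both mounted combs have their tops at about 221 mm, matching the expected 222 (177 + 45), and no blade shows. The spare stands upright in the tray. The gripper was open and about 70 mm clear above the left comb.

**Disagreements:**
- The two cameras placed the blades 4–6 mm apart. I settled the final fit by measuring the comb and blade together in the scene camera.
- I suspected that the second comb's first try was misaligned and retried it. Later measurement showed the first try had been about right, so the misfit was real.

I did not re-measure the razor case, scissors or red trimmer at the end; no move went near them. I viewed 11 pictures, one over the budget of 10.

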